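# Sort two clamp screws by thread hand in the test nut

### The arm

A 7-joint arm with a two-finger parallel gripper is mounted at the origin on the work surface. World frame = base frame: x ahead of the robot, y to its left, z up, the work surface at z = 0. Lengths are in m, angles in rad, forces in N, time in s.
With the tool pointing down it reaches from about 0.425 to 0.875 m from the base axis. Payload 4.7 kg.
Tool frame: the origin (TCP) lies at the very end of the fingers, on their centre line; the grasp point (between the pads) lies behind it (ctrl.tcp_to_grasp is the z of the grasp point in the tool frame, in m); z points along the fingers, y is the line along which they close (so a half turn about z gives the same grasp; the last joint's range is limited). The gripper opens to 87 mm and grips with 3 to 60 N. Pads are 19 mm wide; open, the fingers measure 117 mm over their backs; the gripper's body (75 mm by 190 mm) begins 51 mm behind the grasp point.
Start: joints at [1.26, 0.321, -0.07, 1.45, 0.023, 1.371, -0.057], TCP at [0.207, -0.616, 0.183] pointing down, gripper open.
Joint ranges: [-2.86, 2.86], [-0.3, 2.09], [-1.38, 1.24], [0.06, 2.45], [-1.56, 4.7], [0.09, 2.05], [-2.69, 2.69]. Speed limits (rad/s): [2.57, 2.57, 3.14, 3.14, 3.14, 3.14, 3.14].

### API

Orientations are given as a rotation vector (axis times angle).
In Python, from bench import ctrl gives the robot as it stands.
- The arm moves only by the tool step_arm, never from a script. Its argument "targets" is a list of rows, each a list of 7 numbers: the shift along the world's x, y, z in cm, then the turn, a rotation vector about the world's x, y, z in degrees, then the opening, from 0 (shut) to 1 (fully open). A call has exactly 5 rows; each row shifts and turns the commanded pose from where the row before left it; what a row does not reach is not made up. A row lasts 1/12 s, in which the tool goes at most 41.7 mm and 7.16 degrees, less where a joint would pass 70% of its speed; a pose out of reach is approached as far as the arm can. A call with a gripper value outside its range is refused whole. The fingers move at their own pace and stop on an object; "force" is the grip in N (left out, the last holds). Time passes only in rows, so rows that do not move let the fingers close, or fill a call up. It gives the time, the measured TCP pose, the force, the opening and the grip force at its end, in the units of the state.
- ctrl.get_state(): the state, without advancing time (a new reading comes with each control period).
- ctrl.get_image(name): name is "scene" or "top" or "wrist"; returns (picture, depth): 480x640x3 uint8, red, green, blue; 480x640 float32, m along the optical axis (not along the pixel's ray), 0 where there is no reading.
- ctrl.camera_params(name): a dict with "intrinsics" (3x3 intrinsics, pixels), "rvec" (rotation vector, rad) and "tvec" (3), from world to camera coordinates, as OpenCV has them; the wrist camera has in their place "hand_eye" (4x4, takes a point from camera to tool coordinates, whose origin is the TCP and whose axes are the flange's). Camera axes: x right, y down, z forward; pixel columns grow to the right and rows downward; lengths in m; the calibration is good to about 2 mm. The wrist camera is an equidistant fisheye: a pixel r from the principal point sees the ray r / f radians off the axis. A picture is of the moment at which its call begins: read the wrist's pose just before it. camera_params takes no time and is no camera call.
- ctrl.close_job(): hands the job in; it is judged then, once.
The state is a dict: "time": time; "joint_positions": joint angles; "qd": joint speeds; "joint_torque": joint torques, N m; "position": TCP position; "tool_rot": TCP orientation; "ft_force": force on the tool from outside, world axes, zero at the start; "torque": the same for the moment, N m; "grip_width": opening from 0.0 (shut) to 1.0 (fully open); "grip_force": force on a finger pad.
Only numpy, scipy, OpenCV 4.12 (cv2) and the standard library are available. Lean on these libraries where they do the work, as an engineer would, in place of code of your own. Each camera call takes 0.05 s, during which the arm holds its last target. There are 200 camera calls.

### The job

The two hand screws of the slab press have got mixed up: sort them by thread hand with the right-hand test nut fixed to the bench. Leave the right-hand screw, the one that winds in clockwise, screwed into the nut until its collar sits down on the top of the nut, and put the left-hand screw in the shallow wooden tray.

Things in the scene. Friction and masses are not known exactly. Their poses are not given: they have to be found in the camera images.
- screw_right: Right-hand screw, plain brass, 0.3 kg, 66 mm tall, stands on its foot. Shank 30 mm long, 27 mm wide over its two coarse ribs; collar 50 mm wide, 6 mm thick; on top a grip bar 36 mm (x) x 16 mm (y), 36 to 66 mm above the foot. Origin: centre of the foot; z up. Collar: plain round disc; ribs climb to the right. Winds in clockwise seen from above, sinking 0.1 mm per degree.
- screw_left: Left-hand screw, plain brass, 0.3 kg, 66 mm tall, stands on its foot. Shank 30 mm long, 27 mm wide over its two coarse ribs; collar 50 mm wide, 6 mm thick; on top a grip bar 36 mm (x) x 16 mm (y), 36 to 66 mm above the foot. Origin: centre of the foot; z up. Collar: notched like a six-toothed gear; ribs climb to the left. Does not wind into the nut.
- nut: Fixed steel block, 90 (x) x 60 (y) x 36 mm high, low bolted feet out to x +-67 mm. Vertical 31 mm bore with right-hand ribs inside. Origin: centre of underside, on the bore's axis; z up. Screwed home, the screw's collar rests on the block, its foot 6 mm above the bench.
- nut_mouth (a point): Centre of the bore's mouth, on top of the nut, axes as the nut's. Start a screw with its bar parallel to the block's long side (+-15 deg): it drops straight in to about 5 mm short of home, where ribs meet. Then 80 deg clockwise (50 to 105) takes it home. Ribs have +-3 mm play about: 8 mm above home at 0 deg, 4 at 40, 0 at 80. Side clearance 2 mm.
- tray: Shallow open wooden tray fixed on the bench, 120 x 120 mm outside, 22 mm high, walls and floor 6 mm thick. Origin: centre of the underside; z up.
There are look-alikes about, which are no part of the job. Leave any blue or green look-alike of the screw_right alone.

How it is judged:
By the outcome, as a careful person would: the job done as asked, in the order asked, and still so for the second after the job is handed in, with the robot touching nothing.
It also fails if it takes over 61 s, if anything falls off the work surface, if the arm or the gripper's body presses on something with over 40 N, if the wrist force passes 120 N, or if a joint passes its speed limit or range.

## Working session

There is one attempt and no reset: what is moved stays moved. The work goes in short steps, Python scripts to look and compute and a tool call to move; the robot and the scene stay as the last step left them, time stands still between calls to the robot, and variables do not carry over. Pictures are saved under pics/ and viewed, at most 10 in all, crops included, and the job is handed in when it is done.

Besides the shell and the picture viewer there is one more tool, called after "Call:" as name(argument=value, ...), one argument or row to a line, values as JSON. step_arm: Moves the arm, as the interface text tells. Its arguments: {"type":"object","properties":{"targets":{"type":"array"},"force":{"type":"number"}},"required":["targets"]}

```bash
mkdir -p pics; cat > h.py <<'E'
import numpy as np, cv2
from scipy.spatial.transform import Rotation as R
from bench import ctrl
def grab(n):
    s=ctrl.get_state(); im,d=ctrl.get_image(n); return s,im,d
def cam(n):
    p=ctrl.camera_params(n); return np.array(p["intrinsics"]),R.from_rotvec(np.ravel(p["rvec"])).as_matrix(),np.ravel(p["tvec"])
def ray(n,px):
    K,Rm,t=cam(n); d=Rm.T@np.linalg.solve(K,[px[0],px[1],1]); return -Rm.T@t,d
def onz(n,px,z):
    o,d=ray(n,px); return o+d*(z-o[2])/d[2]
def cloud(n,d):
    K,Rm,t=cam(n); v,u=np.mgrid[:480,:640]
    P=np.stack([(u-K[0,2])/K[0,0]*d,(v-K[1,2])/K[1,1]*d,d],-1)
    return (P-t)@Rm
E
python3 - <<'E'
from h import *
s,a,da=grab("scene"); s,b,db=grab("top")
np.savez("first.npz",a=a,da=da,b=b,db=db)
cv2.imwrite("pics/scene.png",a[...,::-1]); cv2.imwrite("pics/top.png",b[...,::-1])
print(ctrl.get_state()); print(ctrl.tcp_to_grasp)
for n in("scene","top"):
    K,Rm,t=cam(n); print(n,K[0,0],-Rm.T@t, Rm.round(2).tolist())
E
```

```text
{'time': 0.1, 'joint_positions': array([ 1.26007847,  0.3217172 , -0.07007359,  1.45158914,  0.02261383,
        1.37080118, -0.05689237]), 'qd': array([ 8.53220509e-04, -6.82604520e-04,  9.17172076e-04, -2.07957213e-03,
       -7.26599848e-04,  4.85244332e-04, -4.31493979e-05]), 'joint_torque': array([-7.08092157e-04, -4.92573130e+01, -4.06026402e-01, -3.13403141e+01,
       -6.41111727e-02,  3.94409441e-02,  5.58981264e-05]), 'position': array([ 0.20719124, -0.61548171,  0.1822733 ]), 'tool_rot': array([-3.09858234e+00, -5.07754514e-01,  6.12613332e-04]), 'ft_force': array([ 0.60481569, -1.05882897, -0.20752354]), 'torque': array([0.03851122, 0.03449289, 0.03498665]), 'grip_force': 0.0, 'grip_width': 1.002962698582848}
-0.0187
scene 533.8976735095509 [ 0.9941172  -0.26968134  0.72825883] [[0.45, 0.89, 0.01], [0.72, -0.35, -0.6], [-0.53, 0.28, -0.8]]
top 510.51540874038216 [ 0.49274488 -0.02352907  0.84503883] [[0.01, -1.0, 0.0], [-1.0, -0.01, -0.08], [0.08, -0.0, -1.0]]
```

View pics/scene.png

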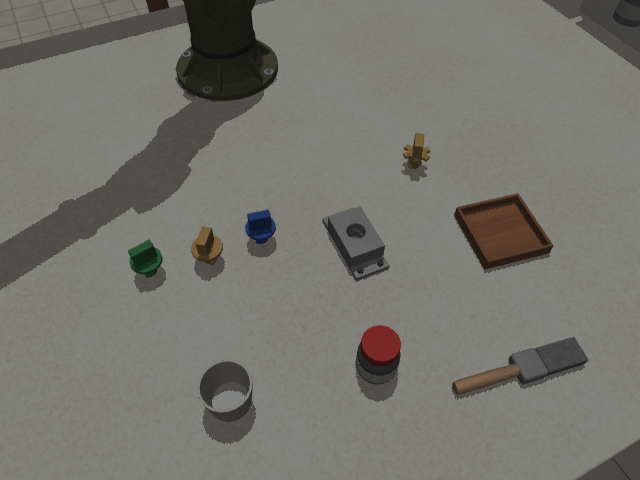

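View pics/top.png

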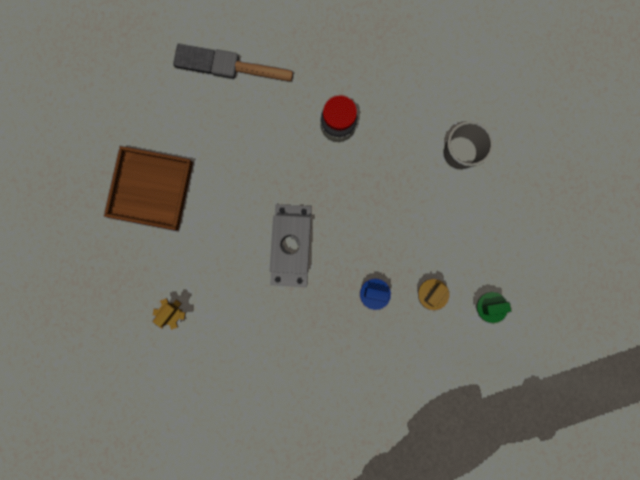

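Scene and top views: the notched-collar screw is at top (169,314), the round-collar screw at (434,294) between blue (376,293) and green (493,307). The nut's bore is at (291,244) and the tray at (150,188).

```bash
python3 - <<'E'
from h import *
f=np.load("first.npz")
for n,i,d in(("top",f["b"],f["db"]),("scene",f["a"],f["da"])):
    P=cloud(n,d); hsv=cv2.cvtColor(i,cv2.COLOR_RGB2HSV)
    m=cv2.inRange(hsv,(10,110,40),(28,255,255))
    nc,lab,st,ce=cv2.connectedComponentsWithStats(m)
    for k in range(1,nc):
        if st[k,4]<60: continue
        q=(lab==k)&(d>0); p=P[q]; 
        print(n,ce[k].round(1),st[k,4],"zmax",np.percentile(p[:,2],[5,50,95,99]).round(3))
        h=p[p[:,2]>0.057]
        if len(h)>8:
            r=cv2.minAreaRect(h[:,:2].astype(np.float32)*1000); print("   bar",len(h),r, h[:,:2].mean(0).round(4),np.median(h[:,2]).round(4))
    if n=="top":
        g=(P[...,2]>0.029)&(P[...,2]<0.042); u=slice(195,300); v=slice(260,325)
        q=P[u,v][g[u,v]]; r=cv2.minAreaRect(q[:,:2].astype(np.float32)*1000); print("nut",r,np.median(q[:,2]))
        for px in((119,148),(192,158),(179,229),(106,216)): print("tray",onz(n,px,.022).round(3))
big=lambda i,x,y,w,k:cv2.resize(i[y-w:y+w,x-w:x+w],None,fx=k,fy=k,interpolation=cv2.INTER_CUBIC)
b=f["b"];a=f["a"]
mo=np.vstack([np.hstack([big(b,434,294,25,6),big(b,291,245,25,6)]),np.hstack([big(b,175,312,25,6),big(a,358,235,25,6)])])
cv2.imwrite("pics/crop.png",mo[...,::-1])
E
```

```text
top [263.8  70.8] 551 zmax [0.012 0.017 0.02  0.021]
top [148.4 187.8] 5101 zmax [0.003 0.006 0.022 0.023]
top [433.2 293.9] 722 zmax [0.033 0.037 0.066 0.067]
   bar 262 ((471.4708557128906, -207.47706604003906), (16.2614803314209, 35.84675979614258), 53.7380256652832) [ 0.4717 -0.2067] 0.0646
top [167.9 313.9] 606 zmax [0.033 0.044 0.066 0.068]
   bar 267 ((437.60687255859375, 209.6763153076172), (16.003610610961914, 35.5095329284668), 53.9039192199707) [0.4381 0.2088] 0.0646
nut ((549.171875, 20.942180633544922), (60.176055908203125, 90.42554473876953), 87.15524291992188) 0.035014871353697186
tray [0.705 0.303 0.022]
tray [0.689 0.183 0.022]
tray [0.572 0.201 0.022]
tray [0.592 0.319 0.022]
scene [152.1   4.8] 67 zmax [-0.234 -0.214 -0.198 -0.195]
scene [416.2 151.8] 511 zmax [0.009 0.038 0.067 0.068]
   bar 141 ((438.1236267089844, 209.68394470214844), (15.631118774414062, 36.3571891784668), 54.93794250488281) [0.4406 0.2078] 0.0657
scene [503.5 229.9] 3745 zmax [0.004 0.007 0.023 0.024]
scene [206.5 246.4] 763 zmax [0.032 0.039 0.067 0.068]
   bar 237 ((471.5599365234375, -207.23947143554688), (16.355815887451172, 35.42647933959961), 53.73889923095703) [ 0.4743 -0.2077] 0.066
```

View pics/crop.png

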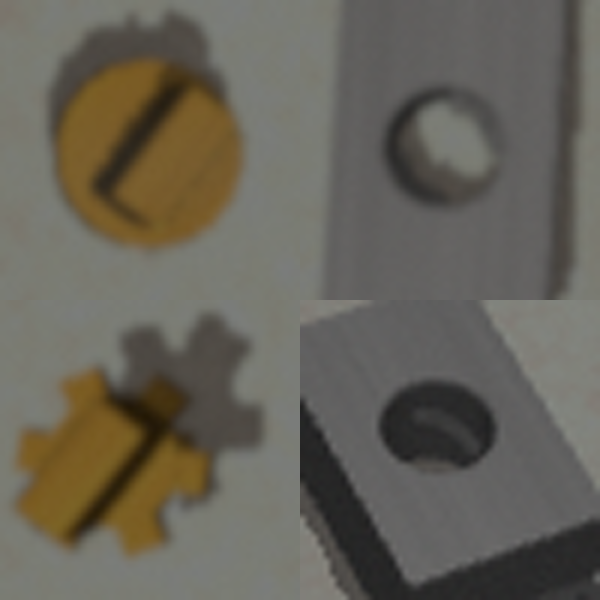

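Call:
step_arm(
  targets=[
    [1.32,2.04,-0.3,0,0,6.25,0.55],
    [1.32,2.04,-0.3,0,0,6.25,0.55],
    [1.32,2.04,-0.3,0,0,6.25,0.55],
    [1.32,2.04,-0.3,0,0,6.25,0.55],
    [1.32,2.04,-0.3,0,0,6.25,0.55],
  ],
  force=25,
)

```text
time: 0.52
position: [0.2737, -0.5127, 0.1676]
tool_rot: [-2.844, -1.331, 0.0]
ft_force: [0.4, -0.1, 0.0]
grip_width: 0.706
grip_force: 0.0
```

Call:
step_arm(
  targets=[
    [1.32,2.04,-0.3,0,0,6.25,0.55],
    [1.32,2.04,-0.3,0,0,6.25,0.55],
    [1.32,2.04,-0.3,0,0,6.25,0.55],
    [1.32,2.04,-0.3,0,0,6.25,0.55],
    [1.32,2.04,-0.3,0,0,6.25,0.55],
  ],
)

```text
time: 0.93
position: [0.3397, -0.4107, 0.1527]
tool_rot: [-2.381, -2.049, 0.0]
ft_force: [0.5, 0.7, 1.2]
grip_width: 0.554
grip_force: 0.0
```

Call:
step_arm(
  targets=[
    [1.32,2.04,-0.3,0,0,6.25,0.55],
    [1.32,2.04,-0.3,0,0,6.25,0.55],
    [1.32,2.04,-0.3,0,0,6.25,0.55],
    [1.32,2.04,-0.3,0,0,6.25,0.55],
    [1.32,2.04,-0.3,0,0,6.25,0.55],
  ],
)

```text
time: 1.35
position: [0.4056, -0.3088, 0.1378]
tool_rot: [-1.741, -2.614, 0.0]
ft_force: [0.3, -0.1, -0.4]
grip_width: 0.551
grip_force: 0.0
```

Call:
step_arm(
  targets=[
    [1.32,2.04,-0.3,0,0,6.25,0.55],
    [1.32,2.04,-0.3,0,0,6.25,0.55],
    [1.32,2.04,-0.3,0,0,6.25,0.55],
    [1.32,2.04,-0.3,0,0,6.25,0.55],
    [1.32,2.04,-0.3,0,0,6.25,0.55],
  ],
)

```text
time: 1.77
position: [0.4716, -0.2069, 0.1229]
tool_rot: [-0.973, -2.987, 0.0]
ft_force: [-0.3, 0.1, 0.4]
grip_width: 0.547
grip_force: 0.0
```

```bash
cat >> h.py <<'E'
def wcloud(s,d):
    p=ctrl.camera_params("wrist"); K=np.array(p["intrinsics"]); H=np.array(p["hand_eye"])
    v,u=np.mgrid[:480,:640]; x=(u-K[0,2])/K[0,0]; y=(v-K[1,2])/K[1,1]; r=np.hypot(x,y)+1e-9
    k=np.tan(np.minimum(r,1.5))/r
    P=np.stack([x*k*d,y*k*d,d],-1)@H[:3,:3].T+H[:3,3]
    return P@R.from_rotvec(s["tool_rot"]).as_matrix().T+s["position"]
E
python3 - <<'E'
from h import *
s,i,d=grab("wrist"); cv2.imwrite("pics/w1.png",i[...,::-1]); P=wcloud(s,d)
hsv=cv2.cvtColor(i,cv2.COLOR_RGB2HSV); m=(cv2.inRange(hsv,(10,110,40),(28,255,255))>0)&(d>0)
h=P[m&(P[...,2]>.058)&(P[...,2]<.08)]
r=cv2.minAreaRect(h[:,:2].astype(np.float32)*1000); print(len(h),r,np.median(h[:,2]),s["position"])
K=cam("top")
print("bore",onz("top",(290,244.5),.036))
# bore circle: top-view dark/bright disc vs plate via depth
f=np.load("first.npz"); Pt=cloud("top",f["db"]); g=(Pt[220:270,266:316,2]<.028)
nc,lab,st,ce=cv2.connectedComponentsWithStats(g.astype(np.uint8)); 
for k in range(1,nc):print(st[k],ce[k]+[266,220],onz("top",ce[k]+[266,220],.036))
E
```

```text
1053 ((485.1094665527344, -577.55810546875), (35.04566192626953, 774.925048828125), 2.5575904846191406) 0.06558974652603446 [ 0.47155443 -0.20691217  0.1228636 ]
bore [0.54774064 0.02012693 0.036     ]
[  0   0   7  50 256] [268.15234375 241.99609375] [0.55142217 0.05486903 0.036     ]
[ 42   0   8  50 349] [311.95702006 246.17765043] [ 0.54537649 -0.01476361  0.036     ]
[ 15  15  19  19 283] [289.80565371 243.96466431] [0.54859003 0.02044643 0.036     ]
```

View pics/w1.png

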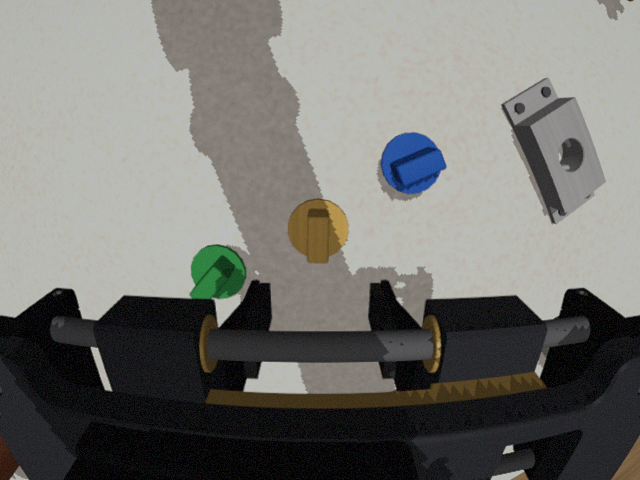

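```bash
python3 - <<'E'
from h import *
s,i,d=grab("wrist"); P=wcloud(s,d)
near=lambda c,r:np.hypot(P[...,0]-c[0],P[...,1]-c[1])<r
m=near((.4715,-.2074),.04)&(d>0)&(P[...,2]>.058)&(P[...,2]<.08)
rr=lambda h:cv2.minAreaRect(h[:,:2].astype(np.float32)*1000)
h=P[m]; print(len(h),rr(h),np.median(h[:,2]))
h=P[near((.548,.02),.07)&(d>0)&(P[...,2]>.033)&(P[...,2]<.042)]; print("nut",len(h),rr(h),np.median(h[:,2]))
f=np.load("first.npz"); q=f["db"]
P=cloud("top",q); g=near((.46,-.3),.06)&(P[...,2]>.055); print("green",P[g].mean(0))
for n,k in(("scene","da"),):
    P=cloud(n,f[k]); h=P[near((.548,.02),.07)&(P[...,2]>.033)&(P[...,2]<.042)]; print("nut",n,rr(h),np.median(h[:,2]))
E
```

```text
1062 ((468.69744873046875, -207.11814880371094), (16.249326705932617, 35.77388000488281), 53.80201721191406) 0.06549084101668969
nut 4313 ((546.5211791992188, 21.522489547729492), (62.62850570678711, 91.02191925048828), 87.39790344238281) 0.03553028054020395
green [ 0.45201701 -0.29909863  0.06425397]
nut scene ((547.647705078125, 21.624835968017578), (61.56440734863281, 93.36078643798828), 86.48432159423828) 0.036422403507144034
```

Call:
step_arm(
  targets=[
    [-0.08,-0.02,-2,0,0,0,0.55],
    [-0.08,0,-2,0,0,0,0.55],
    [0,0,-2,0,0,0,0.55],
    [0,0,-1.3,0,0,0,0.55],
    [0,0,-0.9,0,0,0,0.55],
  ],
)

```text
time: 2.28
position: [0.4681, -0.2086, 0.0394]
tool_rot: [-0.983, -2.981, -0.0]
ft_force: [0.0, 0.2, -0.8]
grip_width: 0.552
grip_force: 0.0
```

Call:
step_arm(
  targets=[
    [0,0,0,0,0,0,0.55],
    [0,0,0,0,0,0,0.1],
    [0,0,0,0,0,0,0.1],
    [0,0,0,0,0,0,0.1],
    [0,0,0,0,0,0,0.1],
  ],
  force=25,
)

```text
time: 2.7
position: [0.4705, -0.2086, 0.0422]
tool_rot: [0.981, 2.983, -0.001]
ft_force: [-0.5, -0.6, -0.5]
grip_width: 0.33
grip_force: 0.0
```

Call:
step_arm(
  targets=[
    [0,0,0,0,0,0,0.1],
    [0,0,0,0,0,0,0.1],
    [0,0,0,0,0,0,0.1],
    [0,0,0,0,0,0,0.1],
    [0,0,0,0,0,0,0.1],
  ],
)

```text
time: 3.12
position: [0.4698, -0.2083, 0.0413]
tool_rot: [0.981, 2.984, 0.0]
ft_force: [0.5, -0.4, 0.1]
grip_width: 0.109
grip_force: 0.0
```

```bash
python3 - <<'E'
from h import *
s,i,d=grab("wrist"); print(s["position"],s["grip_width"],s["grip_force"])
s2,t,td=grab("scene")
w=cv2.resize(i[150:420,200:440],(480,540)); c=cv2.resize(t[190:290,160:260],(300,300))
o=np.zeros((540,780,3),np.uint8);o[:,:480]=w;o[:300,480:]=c
cv2.imwrite("pics/w2.png",o[...,::-1])
E
```

```text
[ 0.46978252 -0.20826159  0.04129495] 0.10925798132860268 0.0
```

View pics/w2.png

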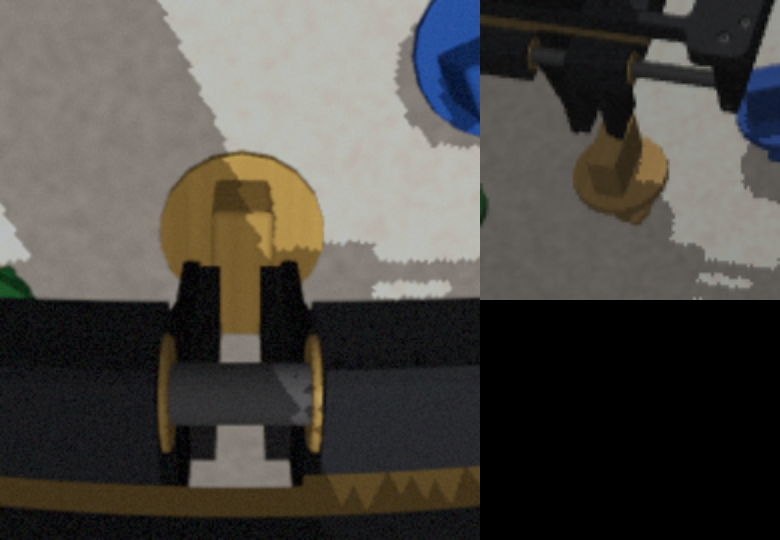

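```bash
python3 - <<'E'
from h import *
s,t,d=grab("scene"); P=cloud("scene",d); print(s["position"],s["joint_positions"].round(4).tolist())
v=t.max(-1)<45
g=v&(np.hypot(P[...,0]-.47,P[...,1]+.208)<.05)&(P[...,2]>.03)
h=P[g]; o=h[np.argsort(h[:,2])]; print(len(h),o[:3].round(4),o[10:300:30].round(4))
yy,xx=np.nonzero(g); k=np.argsort(h[:,2])[:5]; print(xx[k],yy[k])
hsv=cv2.cvtColor(t,cv2.COLOR_RGB2HSV); m=(cv2.inRange(hsv,(10,110,20),(28,255,255))>0)&(np.hypot(P[...,0]-.47,P[...,1]+.208)<.04)
h=P[m&(P[...,2]>.058)&(P[...,2]<.075)]; print("bar",len(h),h.mean(0),np.percentile(h[:,2],[50,98]))
s,i,d=grab("wrist"); P=wcloud(s,d)
for y in range(380,260,-12):
  pass
for (x,y) in((200+97,150+140),(200+140,150+140),(200+120,150+130),(200+120,150+150),(200+120,150+95),(200+120,150+170)): print((x,y),i[y,x],d[y,x],P[y,x].round(4))
E
```

```text
[ 0.46978539 -0.20821345  0.0412511 ] [0.8925, 0.1971, -0.5728, 1.9344, 0.123, 1.0442, 1.2022]
14273 [[ 0.4757 -0.2018  0.0676]
 [ 0.4816 -0.2     0.0812]
 [ 0.4729 -0.2176  0.0813]] [[ 0.4754 -0.1943  0.0831]
 [ 0.4629 -0.207   0.0859]
 [ 0.4758 -0.195   0.089 ]
 [ 0.4807 -0.1994  0.0923]
 [ 0.4687 -0.2119  0.0954]
 [ 0.4709 -0.2228  0.0992]
 [ 0.47   -0.2141  0.1028]
 [ 0.4701 -0.2132  0.1073]
 [ 0.4726 -0.224   0.1114]
 [ 0.4716 -0.224   0.1173]]
[207 208 195 206 194] [236 233 233 236 233]
bar 163 [ 0.47774688 -0.20978077  0.06490926] [0.06552994 0.06919142]
(297, 290) [14 10  9] 0.16453493 [ 0.4541 -0.2091  0.0919]
(340, 290) [2 2 6] 0.16684386 [ 0.4663 -0.1941  0.0898]
(320, 280) [117  92  43] 0.19129166 [ 0.4653 -0.2046  0.0658]
(320, 300) [114  90  41] 0.19501534 [ 0.4747 -0.2115  0.0656]
(320, 245) [102  73  41] 0.20518257 [ 0.4548 -0.1969  0.0473]
(320, 320) [131 126 118] 0.2721297 [ 5.145e-01 -2.407e-01  1.000e-04]
```

The tips actually stand at z ≈ 0.081, about 40 mm above the reported TCP, so the fingers closed above the bar. I'll reopen and go down in small steps while watching the force.

Call:
step_arm(
  targets=[
    [0,0.1,0,0,0,0,0.5],
    [0,0,0,0,0,0,0.5],
    [0,0,0,0,0,0,0.5],
    [0,0,0,0,0,0,0.5],
    [0,0,0,0,0,0,0.5],
  ],
)

```text
time: 3.73
position: [0.4698, -0.2073, 0.0413]
tool_rot: [0.981, 2.984, 0.0]
ft_force: [-0.0, 0.0, -0.5]
grip_width: 0.394
grip_force: 0.0
```

Call:
step_arm(
  targets=[
    [0,0,-0.4,0,0,0,0.5],
    [0,0,-0.4,0,0,0,0.5],
    [0,0,-0.4,0,0,0,0.5],
    [0,0,-0.3,0,0,0,0.5],
    [0,0,0,0,0,0,0.5],
  ],
)

```text
time: 4.15
position: [0.4691, -0.2069, 0.0253]
tool_rot: [-0.98, -2.983, -0.001]
ft_force: [-0.7, 0.2, -0.3]
grip_width: 0.5
grip_force: 0.0
```

```bash
cat > tip.py <<'E'
from h import *
s,t,d=grab("scene"); P=cloud("scene",d); p=s["position"]; print(p,s["ft_force"],s["grip_width"],s["tool_rot"])
g=(t.max(-1)<45)&(np.hypot(P[...,0]-p[0],P[...,1]-p[1])<.05)&(P[...,2]>p[2]-.02)&(P[...,2]>.03)
h=P[g]; o=h[np.argsort(h[:,2])]; print(len(h),o[:25:4].round(4).tolist())
E
python3 tip.py
```

```text
[ 0.46907307 -0.2068742   0.02526108] [-0.65647197  0.18797008 -0.28047635] 0.499513153767971 [-9.80302341e-01 -2.98298804e+00 -7.55265194e-04]
13280 [[0.491, -0.1916, 0.0645], [0.458, -0.2253, 0.0656], [0.4507, -0.2195, 0.0665], [0.4634, -0.2299, 0.067], [0.4947, -0.1893, 0.0677], [0.4649, -0.2286, 0.0681], [0.4836, -0.1786, 0.0685]]
```

Call:
step_arm(
  targets=[
    [0,0,-0.6,0,0,0,0.5],
    [0,0,-0.6,0,0,0,0.5],
    [0,0,-0.6,0,0,0,0.5],
    [0,0,-0.3,0,0,0,0.5],
    [0,0,0,0,0,0,0.5],
  ],
)

```text
time: 4.62
position: [0.469, -0.2068, 0.0042]
tool_rot: [-0.98, -2.983, -0.001]
ft_force: [-0.5, 1.3, 0.6]
grip_width: 0.501
grip_force: 0.0
```

```bash
python3 tip.py
```

```text
[ 0.46896303 -0.20684342  0.00415465] [-0.5063045   1.25246728  0.63163527] 0.501382322994783 [-9.80338777e-01 -2.98275237e+00 -8.75498134e-04]
12407 [[0.4572, -0.2245, 0.0431], [0.4535, -0.2213, 0.0447], [0.49, -0.1926, 0.0453], [0.4875, -0.1816, 0.0462], [0.4615, -0.235, 0.0468], [0.4633, -0.2274, 0.0471], [0.4921, -0.1915, 0.0473]]
```

Call:
step_arm(
  targets=[
    [0,0,-0.2,0,0,0,0.5],
    [0,0,0,0,0,0,0.05],
    [0,0,0,0,0,0,0.05],
    [0,0,0,0,0,0,0.05],
    [0,0,0,0,0,0,0.05],
  ],
  force=30,
)

```text
time: 5.08
position: [0.47, -0.2073, 0.0035]
tool_rot: [0.981, 2.984, -0.0]
ft_force: [0.2, 0.8, 0.0]
grip_width: 0.282
grip_force: 0.0
```

Call:
step_arm(
  targets=[
    [0,0,0,0,0,0,0.05],
    [0,0,0,0,0,0,0.05],
    [0,0,0,0,0,0,0.05],
    [0,0,0,0,0,0,0.05],
    [0,0,0,0,0,0,0.05],
  ],
)

```text
time: 5.5
position: [0.4699, -0.2073, 0.0034]
tool_rot: [0.981, 2.984, 0.0]
ft_force: [-0.1, 0.2, 1.7]
grip_width: 0.185
grip_force: 30.0
```

Call:
step_arm(
  targets=[
    [0,0,0.8,0,0,0,0.05],
    [0,0,1.6,0,0,0,0.05],
    [0,0,1.8,0,0,0,0.05],
    [0,0,1.8,0,0,0,0.05],
    [0,0,1.8,0,0,0,0.05],
  ],
)

```text
time: 5.92
position: [0.4693, -0.2069, 0.0821]
tool_rot: [-0.98, -2.984, -0.0]
ft_force: [-0.3, -0.4, -2.2]
grip_width: 0.183
grip_force: 30.0
```

Call:
step_arm(
  targets=[
    [0.777,2.284,0,0,0,3.35,0.05],
    [0.777,2.284,0,0,0,3.35,0.05],
    [0.777,2.284,0,0,0,3.35,0.05],
    [0.777,2.284,0,0,0,3.35,0.05],
    [0.777,2.284,0,0,0,3.35,0.05],
  ],
)

```text
time: 6.33
position: [0.5085, -0.0914, 0.0813]
tool_rot: [-0.53, -3.096, -0.0]
ft_force: [-0.0, -0.2, -1.6]
grip_width: 0.181
grip_force: 30.0
```

Call:
step_arm(
  targets=[
    [0.777,2.284,0,0,0,3.35,0.05],
    [0.777,2.284,0,0,0,3.35,0.05],
    [0.777,2.284,0,0,0,3.35,0.05],
    [0.777,2.284,0,0,0,3.35,0.05],
    [0.777,2.284,0,0,0,3.35,0.05],
  ],
)

```text
time: 6.75
position: [0.5472, 0.0227, 0.0812]
tool_rot: [-0.073, -3.14, 0.0]
ft_force: [-0.2, 0.0, -2.4]
grip_width: 0.181
grip_force: 30.0
```

Call:
step_arm(
  targets=[
    [0,0,0,0,0,0,0.05],
    [0,0,0,0,0,0,0.05],
    [0,0,0,0,0,0,0.05],
    [0,0,0,0,0,0,0.05],
    [0,0,0,0,0,0,0.05],
  ],
)

```text
time: 7.17
position: [0.5472, 0.0197, 0.0811]
tool_rot: [-0.083, -3.14, 0.001]
ft_force: [-0.4, -0.3, -2.0]
grip_width: 0.187
grip_force: 30.0
```

```bash
python3 - <<'E'
from h import *
o=np.zeros((480,780,3),np.uint8)
s,i,d=grab("wrist"); P=wcloud(s,d); print(s["position"],s["tool_rot"],s["grip_width"])
s2,t,td=grab("scene"); Q=cloud("scene",td)
np.savez("hold.npz",i=i,d=d,t=t,td=td,pos=s["position"],rot=s["tool_rot"])
o[:,:460]=cv2.resize(i[190:390,230:420],(460,480)); o[:,460:]=cv2.resize(t[150:300,300:400],(320,480)); cv2.imwrite("pics/w3.png",o[...,::-1])
for n,X,im in(("wrist",P,i),("scene",Q,t)):
    hsv=cv2.cvtColor(im,cv2.COLOR_RGB2HSV); m=(cv2.inRange(hsv,(10,90,30),(28,255,255))>0)&(np.hypot(X[...,0]-.548,X[...,1]-.02)<.05)
    z=X[m][:,2]; print(n,m.sum(),np.histogram(z,np.arange(.03,.2,.01)))
E
```

```text
[0.54719035 0.0197093  0.08112959] [-8.26055000e-02 -3.14008714e+00  1.04095758e-03] 0.18727271208086846
wrist 11509 (array([   1,    0,    0,    0,    0,    0,    0,   45, 2406,  298,  383,
       1736,    2,    6,    0,    1]), array([0.03, 0.04, 0.05, 0.06, 0.07, 0.08, 0.09, 0.1 , 0.11, 0.12, 0.13,
       0.14, 0.15, 0.16, 0.17, 0.18, 0.19]))
scene 815 (array([  0,   0,   0,   0,   3,  39,   9,  14, 317,  50,  57, 120,   0,
         0,   0,   1]), array([0.03, 0.04, 0.05, 0.06, 0.07, 0.08, 0.09, 0.1 , 0.11, 0.12, 0.13,
       0.14, 0.15, 0.16, 0.17, 0.18, 0.19]))
```

View pics/w3.png

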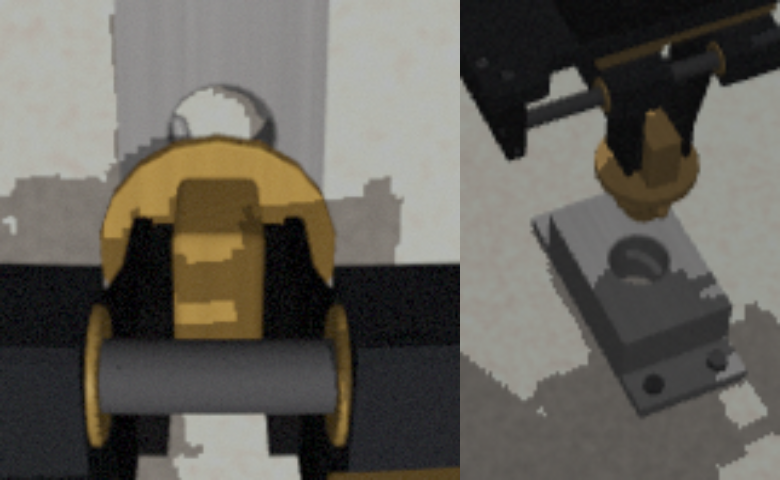

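The screw hangs upright in the fingers. The wrist crop shows the collar arc and the far side of the bore beyond it, so I'll fit both circles in that one view and in the scene view.

```bash
cat > fit.py <<'E'
from h import *
from scipy.optimize import least_squares
def fitc(q,r,x0):
    f=least_squares(lambda p:np.hypot(q[:,0]-p[0],q[:,1]-p[1])-r,x0,loss="soft_l1",f_scale=.0007); return f.x,np.abs(f.fun).mean()
f=np.load("hold.npz"); s={"position":f["pos"],"tool_rot":f["rot"]}
for n,X,im in(("wrist",wcloud(s,f["d"]),f["i"]),("scene",cloud("scene",f["td"]),f["t"])):
    hsv=cv2.cvtColor(im,cv2.COLOR_RGB2HSV); br=(cv2.inRange(hsv,(10,90,30),(28,255,255))>0)
    near=np.hypot(X[...,0]-.548,X[...,1]-.02)<.035
    c=br&near&(X[...,2]>.108)&(X[...,2]<.125); zc=np.median(X[c][:,2]); c&=abs(X[...,2]-zc)<.003
    h=X[c][:,:2]; x=h.mean(0)
    for _ in range(5):  # outer rim points: farthest per direction
        a=np.arctan2(h[:,1]-x[1],h[:,0]-x[0]); r=np.hypot(*(h-x).T); b=(a*30/np.pi).astype(int)
        q=np.array([h[b==k][np.argmax(r[b==k])] for k in np.unique(b)]); q=q[np.hypot(*(q-x).T)>.02]
        x,e=fitc(q,.025,x)
    print(n,"collar",x.round(4),len(q),e,"top z",zc)
    bar=br&near&(X[...,2]>.138)&(X[...,2]<.15); h=X[bar]; print("  bar",cv2.minAreaRect(h[:,:2].astype(np.float32)*1000),np.median(h[:,2]))
    top=near&~br&(X[...,2]>.033)&(X[...,2]<.040)
    # mouth rim: top pixels that touch a lower (not brass) pixel
    low=near&~br&(X[...,2]<.031)&(X[...,2]>-.01); low=cv2.dilate(low.astype(np.uint8),np.ones((3,3)))>0
    q=X[top&low][:,:2]; q=q[np.hypot(*(q-[.548,.021]).T)<.020]
    x,e=fitc(q,.0155,[.548,.021]); print("  bore",x.round(4),len(q),e)
    big=np.hypot(X[...,0]-.548,X[...,1]-.02)<.08
    h=X[big&~br&(X[...,2]>.033)&(X[...,2]<.040)]; print("  nut",cv2.minAreaRect(h[:,:2].astype(np.float32)*1000),np.median(h[:,2]))
E
python3 fit.py
```

```text
wrist collar [0.5469 0.0203] 37 0.00031168364523071043 top z 0.11336522569816687
  bar ((539.1357421875, 20.808683395385742), (36.299930572509766, 21.548776626586914), 87.6422348022461) 0.14318500330701492
  bore [0.5462 0.0215] 94 0.0002879787409618219
  nut ((531.9067993164062, 22.013038635253906), (59.97161865234375, 61.075260162353516), 87.02664184570312) 0.03566502594503441
scene collar [0.5481 0.0207] 38 0.0008536309955028919 top z 0.11428378756191754
  bar ((555.5345458984375, 20.444713592529297), (15.93386459350586, 23.93708610534668), 80.48162078857422) 0.14385166493165155
  bore [0.5491 0.0211] 57 0.0009123196547842253
  nut ((548.0127563476562, 21.830032348632812), (61.369197845458984, 93.17305755615234), 86.61405181884766) 0.0363650942107233
```

Call:
step_arm(
  targets=[
    [0,0.1,-1,0,0,0,0.05],
    [0,0,-1.2,0,0,0,0.05],
    [0,0,-1,0,0,0,0.05],
    [0,0,-0.6,0,0,0,0.05],
    [0,0,0,0,0,0,0.05],
  ],
)

```text
time: 7.68
position: [0.5456, 0.0221, 0.0408]
tool_rot: [-0.079, -3.136, -0.001]
ft_force: [-0.0, -0.2, -2.2]
grip_width: 0.182
grip_force: 30.0
```

Call:
step_arm(
  targets=[
    [0,0,-0.2,0,0,0,0.05],
    [0,0,-0.2,0,0,0,0.05],
    [0,0,-0.2,0,0,0,0.05],
    [0,0,-0.2,0,0,0,0.05],
    [0,0,0,0,0,0,0.05],
  ],
)

```text
time: 8.1
position: [0.5474, 0.0221, 0.0351]
tool_rot: [-0.079, -3.141, -0.0]
ft_force: [-0.8, 0.3, -2.2]
grip_width: 0.18
grip_force: 30.0
```

Call:
step_arm(
  targets=[
    [0,0,-0.25,0,0,0,0.05],
    [0,0,-0.25,0,0,0,0.05],
    [0,0,-0.25,0,0,0,0.05],
    [0,0,-0.25,0,0,0,0.05],
    [0,0,0,0,0,0,0.05],
  ],
)

```text
time: 8.52
position: [0.547, 0.0221, 0.0246]
tool_rot: [-0.079, -3.14, -0.0]
ft_force: [-0.2, 0.2, -3.5]
grip_width: 0.186
grip_force: 30.0
```

Call:
step_arm(
  targets=[
    [0,0,-0.2,0,0,0,0.05],
    [0,0,-0.2,0,0,0,0.05],
    [0,0,-0.2,0,0,0,0.05],
    [0,0,0,0,0,0,0.05],
    [0,0,0,0,0,0,0.05],
  ],
)

```text
time: 8.93
position: [0.5474, 0.0221, 0.0191]
tool_rot: [-0.079, -3.14, -0.0]
ft_force: [-0.6, -0.9, -2.5]
grip_width: 0.183
grip_force: 30.0
```

Call:
step_arm(
  targets=[
    [0,0,-0.15,0,0,0,0.05],
    [0,0,0,0,0,0,0.05],
    [0,0,-0.05,0,0,-5,0.05],
    [0,0,-0.05,0,0,-5,0.05],
    [0,0,-0.05,0,0,-5,0.05],
  ],
)

```text
time: 9.35
position: [0.5476, 0.0221, 0.0163]
tool_rot: [0.495, 3.102, 0.0]
ft_force: [0.7, -0.9, -2.1]
grip_width: 0.18
grip_force: 30.0
```

Call:
step_arm(
  targets=[
    [0,0,-0.05,0,0,-5,0.05],
    [0,0,-0.05,0,0,-5,0.05],
    [0,0,-0.05,0,0,-5,0.05],
    [0,0,-0.05,0,0,-5,0.05],
    [0,0,-0.05,0,0,-5,0.05],
  ],
)

```text
time: 9.77
position: [0.5476, 0.0222, 0.0138]
tool_rot: [1.155, 2.922, 0.0]
ft_force: [0.4, 0.7, -2.8]
grip_width: 0.178
grip_force: 30.0
```

Call:
step_arm(
  targets=[
    [0,0,-0.05,0,0,-5,0.05],
    [0,0,-0.05,0,0,-5,0.05],
    [0,0,-0.05,0,0,-5,0.05],
    [0,0,-0.05,0,0,-5,0.05],
    [0,0,-0.05,0,0,-5,0.05],
  ],
)

```text
time: 10.18
position: [0.5475, 0.0222, 0.0113]
tool_rot: [1.76, 2.602, 0.0]
ft_force: [-0.0, -1.7, -1.8]
grip_width: 0.183
grip_force: 30.0
```

Call:
step_arm(
  targets=[
    [0,0,-0.05,0,0,-5,0.05],
    [0,0,-0.05,0,0,-5,0.05],
    [0,0,-0.03,0,0,-5,0.05],
    [0,0,0,0,0,0,0.05],
    [0,0,0,0,0,0,0.05],
  ],
)

```text
time: 10.6
position: [0.5475, 0.0222, 0.01]
tool_rot: [2.076, 2.358, -0.0]
ft_force: [-0.7, 0.0, -1.7]
grip_width: 0.179
grip_force: 30.0
```

Call:
step_arm(
  targets=[
    [0,0,-0.03,0,0,0,0.05],
    [0,0,-0.03,0,0,0,0.05],
    [0,0,-0.03,0,0,0,0.05],
    [0,0,0,0,0,0,0.05],
    [0,0,0,0,0,0,0.05],
  ],
)

```text
time: 11.02
position: [0.5476, 0.0222, 0.0094]
tool_rot: [2.079, 2.355, 0.0]
ft_force: [-2.0, 0.3, 3.0]
grip_width: 0.183
grip_force: 30.0
```

```bash
cat > seat.py <<'E'
from h import *
for n in("scene","wrist","top"):
    s,t,d=grab(n); X=wcloud(s,d) if n=="wrist" else cloud(n,d)
    hsv=cv2.cvtColor(t,cv2.COLOR_RGB2HSV); br=(cv2.inRange(hsv,(10,90,20),(28,255,255))>0)
    near=np.hypot(X[...,0]-.548,X[...,1]-.021)<.028
    z=X[br&near&(d>0)&(X[...,2]<.08)]; c=z[z[:,2]<.055]; print(n,len(c),"collar top z",np.median(c[:,2]) if len(c) else None)
    big=(np.hypot(X[...,0]-.548,X[...,1]-.021)<.06)&~br&(abs(X[...,2]-.036)<.006); print("   nut top",np.median(X[big][:,2]))
    h=z[z[:,2]>.063]
    if len(h)>10: print("   bar",cv2.minAreaRect(h[:,:2].astype(np.float32)*1000),np.median(h[:,2]))
E
python3 seat.py
```

```text
scene 297 collar top z 0.042571553383849874
   nut top 0.03638270395484793
   bar ((550.666748046875, 8.4293212890625), (15.793219566345215, 8.775550842285156), 12.379169464111328) 0.07074069919172646
wrist 2645 collar top z 0.041814783709238385
   nut top 0.035697768769834645
   bar ((545.8768310546875, 30.10192108154297), (36.2032356262207, 21.68386459350586), 6.1313395500183105) 0.0715210025193298
top 0 collar top z None
   nut top nan
  return _methods._mean(a, axis=axis, dtype=dtype,
  ret = ret.dtype.type(ret / rcount)
```

Call:
step_arm(
  targets=[
    [0,0,0,0,0,0,0.4],
    [0,0,0,0,0,0,0.4],
    [0,0,0,0,0,0,0.4],
    [0,0,0,0,0,0,0.4],
    [0,0,0,0,0,0,0.4],
  ],
)

```text
time: 11.58
position: [0.5476, 0.0221, 0.009]
tool_rot: [2.079, 2.355, 0.0]
ft_force: [0.1, -0.7, 0.1]
grip_width: 0.384
grip_force: 0.0
```

Call:
step_arm(
  targets=[
    [0,0,0.5,0,0,0,0.45],
    [0,0,1,0,0,0,0.45],
    [0,0,2,0,0,0,0.45],
    [0,0,2.5,0,0,0,0.45],
    [0,0,2,0,0,0,0.45],
  ],
)

```text
time: 12.0
position: [0.548, 0.0224, 0.0915]
tool_rot: [2.078, 2.354, 0.002]
ft_force: [1.2, 0.5, 0.1]
grip_width: 0.451
grip_force: 0.0
```

```bash
python3 seat.py 2>/dev/null; python3 -c "
from h import *
print(ctrl.get_state()['joint_positions'].round(2),ctrl.get_state()['position'])"
```

```text
scene 403 collar top z 0.04270759155756428
   nut top 0.03626077248124968
   bar ((549.0023803710938, 21.86623764038086), (16.08531379699707, 36.39783477783203), 5.9983296394348145) 0.07167770562345162
wrist 2266 collar top z 0.041776806942263024
   nut top 0.035746673667075166
   bar ((546.7249755859375, 22.90456771850586), (15.854694366455078, 35.527862548828125), 7.17839241027832) 0.07155365940833998
top 0 collar top z None
   nut top nan
[ 0.4   0.21 -0.55  1.81  0.12  1.15 -0.06] [0.54938367 0.02231996 0.09181282]
```

Call:
step_arm(
  targets=[
    [-1.1,1.875,0,0,0,4.7,0.5],
    [-1.1,1.875,0,0,0,4.7,0.5],
    [-1.1,1.875,0,0,0,4.7,0.5],
    [-1.1,1.875,0,0,0,4.7,0.5],
    [-1.1,1.875,0,0,0,4.7,0.5],
  ],
)

```text
time: 12.57
position: [0.4912, 0.1165, 0.0884]
tool_rot: [-1.55, -2.731, 0.001]
ft_force: [0.7, 0.4, -0.4]
grip_width: 0.499
grip_force: 0.0
```

Call:
step_arm(
  targets=[
    [-1.1,1.875,0,0,0,4.7,0.5],
    [-1.1,1.875,0,0,0,4.7,0.5],
    [-1.1,1.875,0,0,0,4.7,0.5],
    [-1.1,1.875,0,0,0,4.7,0.5],
    [-1.1,1.875,0,0,0,4.7,0.5],
  ],
)

```text
time: 12.98
position: [0.4362, 0.2101, 0.0884]
tool_rot: [-0.962, -2.99, 0.001]
ft_force: [-0.2, 0.2, -0.9]
grip_width: 0.501
grip_force: 0.0
```

Call:
step_arm(
  targets=[
    [0,0,-1.5,0,0,0,0.5],
    [0,0,-1.5,0,0,0,0.5],
    [0,0,0,0,0,0,0.5],
    [0,0,0,0,0,0,0.5],
    [0,0,0,0,0,0,0.5],
  ],
)

```text
time: 13.4
position: [0.4376, 0.2096, 0.0594]
tool_rot: [-0.969, -2.988, -0.0]
ft_force: [0.3, 0.7, 0.4]
grip_width: 0.5
grip_force: 0.0
```

```bash
python3 tip.py; python3 - <<'E'
from h import *
s,i,d=grab("wrist"); P=wcloud(s,d); print(s["position"],s["tool_rot"],s["joint_positions"].round(2))
hsv=cv2.cvtColor(i,cv2.COLOR_RGB2HSV); br=(cv2.inRange(hsv,(10,90,20),(28,255,255))>0)
h=P[br&(np.hypot(P[...,0]-.4376,P[...,1]-.2097)<.035)&(d>0)&(P[...,2]>.058)&(P[...,2]<.075)]
print(len(h),cv2.minAreaRect(h[:,:2].astype(np.float32)*1000),np.median(h[:,2]))
E
```

```text
[0.43762947 0.20955301 0.0593505 ] [0.25332488 0.65833369 0.42528546] 0.4998616700750997 [-9.68525634e-01 -2.98837934e+00 -3.03446073e-04]
5175 [[0.4289, 0.1818, 0.0982], [0.4292, 0.1812, 0.1009], [0.4598, 0.225, 0.1013], [0.4629, 0.2227, 0.1024], [0.4322, 0.1871, 0.1032], [0.4604, 0.2262, 0.1036], [0.4493, 0.2292, 0.1049]]
[0.43797071 0.20958669 0.05963558] [9.68639559e-01 2.98800260e+00 7.64853485e-04] [ 0.25  0.13 -0.79  1.98  0.11  1.07  0.36]
1664 ((435.32696533203125, 211.05453491210938), (15.988015174865723, 35.63977813720703), 53.038753509521484) 0.06550394910817098
```

Call:
step_arm(
  targets=[
    [0,0,-1,0,0,0,0.5],
    [0,0,-1,0,0,0,0.5],
    [0,0,-1,0,0,0,0.5],
    [0,0,-0.6,0,0,0,0.5],
    [0,0,0,0,0,0,0.5],
  ],
)

```text
time: 13.92
position: [0.4359, 0.209, 0.021]
tool_rot: [-0.967, -2.986, 0.003]
ft_force: [-0.1, 0.1, 0.4]
grip_width: 0.499
grip_force: 0.0
```

Call:
step_arm(
  targets=[
    [0,0,-0.7,0,0,0,0.5],
    [0,0,-0.7,0,0,0,0.5],
    [0,0,-0.5,0,0,0,0.5],
    [0,0,0,0,0,0,0.5],
    [0,0,0,0,0,0,0.05],
  ],
)

```text
time: 14.33
position: [0.4372, 0.2096, 0.0037]
tool_rot: [-0.967, -2.988, 0.0]
ft_force: [-1.1, 0.8, 0.4]
grip_width: 0.478
grip_force: 0.0
```

Call:
step_arm(
  targets=[
    [0,0,0,0,0,0,0.05],
    [0,0,0,0,0,0,0.05],
    [0,0,0,0,0,0,0.05],
    [0,0,0,0,0,0,0.05],
    [0,0,0,0,0,0,0.05],
  ],
)

```text
time: 14.75
position: [0.4377, 0.2097, 0.0043]
tool_rot: [0.968, 2.988, 0.0]
ft_force: [-0.1, 0.0, 1.5]
grip_width: 0.181
grip_force: 29.9
```

Call:
step_arm(
  targets=[
    [0,0,0,0,0,0,0.05],
    [0,0,0,0,0,0,0.05],
    [0,0,0,0,0,0,0.05],
    [0,0,0,0,0,0,0.05],
    [0,0,0,0,0,0,0.05],
  ],
)

```text
time: 15.17
position: [0.4378, 0.2097, 0.0043]
tool_rot: [0.968, 2.988, 0.0]
ft_force: [0.3, -0.6, 2.9]
grip_width: 0.176
grip_force: 29.9
```

Call:
step_arm(
  targets=[
    [0,0,0.7,0,0,0,0.05],
    [0,0,1.5,0,0,0,0.05],
    [0,0,1.8,0,0,0,0.05],
    [0,0,1.8,0,0,0,0.05],
    [0,0,1.7,0,0,0,0.05],
  ],
)

```text
time: 15.58
position: [0.4367, 0.2096, 0.0796]
tool_rot: [-0.967, -2.988, 0.001]
ft_force: [1.2, -0.2, -3.1]
grip_width: 0.182
grip_force: 29.9
```

Call:
step_arm(
  targets=[
    [2.02,0.42,0,0,0,0,0.05],
    [2.02,0.42,0,0,0,0,0.05],
    [2.02,0.42,0,0,0,0,0.05],
    [2.02,0.42,0,0,0,0,0.05],
    [2.02,0.42,0,0,0,0,0.05],
  ],
)

```text
time: 16.0
position: [0.5388, 0.2303, 0.0786]
tool_rot: [-0.968, -2.988, 0.001]
ft_force: [-1.0, 0.8, -2.1]
grip_width: 0.183
grip_force: 29.9
```

Call:
step_arm(
  targets=[
    [2.02,0.42,0,0,0,0,0.05],
    [2.02,0.42,0,0,0,0,0.05],
    [2.02,0.42,0,0,0,0,0.05],
    [2.02,0.42,0,0,0,0,0.05],
    [2.02,0.42,0,0,0,0,0.05],
  ],
)

```text
time: 16.42
position: [0.6397, 0.2514, 0.0782]
tool_rot: [-0.968, -2.987, 0.002]
ft_force: [0.2, 0.6, -2.4]
grip_width: 0.181
grip_force: 29.9
```

Call:
step_arm(
  targets=[
    [0,0,-0.8,0,0,0,0.05],
    [0,0,-1.2,0,0,0,0.05],
    [0,0,-1.2,0,0,0,0.05],
    [0,0,-0.8,0,0,0,0.05],
    [0,0,0,0,0,0,0.05],
  ],
)

```text
time: 16.83
position: [0.6366, 0.2504, 0.0357]
tool_rot: [-0.966, -2.985, 0.006]
ft_force: [-1.3, -0.0, -2.6]
grip_width: 0.183
grip_force: 29.9
```

```bash
python3 - <<'E'
from h import *
s,t,d=grab("scene"); print(s["position"],s["ft_force"])
X=cloud("scene",d); hsv=cv2.cvtColor(t,cv2.COLOR_RGB2HSV); br=(cv2.inRange(hsv,(10,110,30),(28,255,255))>0)
near=np.hypot(X[...,0]-.64,X[...,1]-.2515)<.035; z=X[br&near&(X[...,2]>.03)]; print(np.percentile(z[:,2],[1,50,99]))
w=grab("wrist")[1]
o=np.zeros((480,800,3),np.uint8); o[:,:400]=cv2.resize(t[140:300,420:560],(400,480)); o[:,400:]=cv2.resize(w[130:410,200:440],(400,480))
cv2.imwrite("pics/w4.png",o[...,::-1])
E
```

```text
[0.63656174 0.2503828  0.03565814] [-1.32834842 -0.04156686 -2.60532721]
[0.03491377 0.07178978 0.1754851 ]
```

View pics/w4.png

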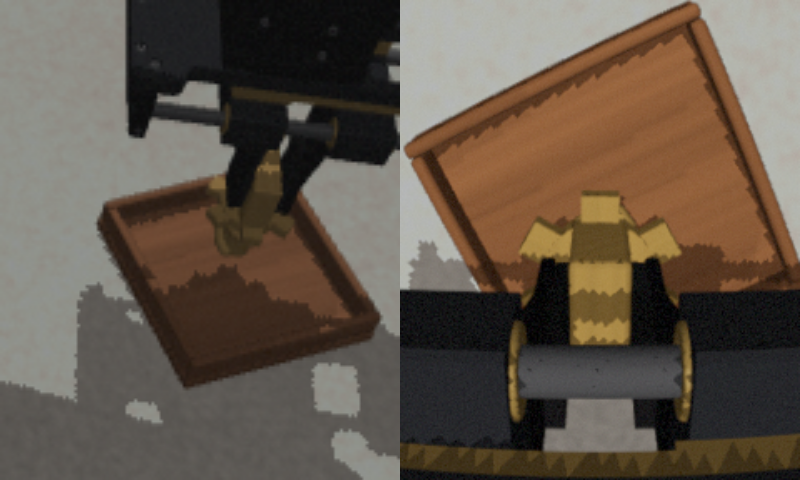

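The screw hangs upright over the middle of the tray. In the crop it is at left (255,225), with the walls well clear all round. I'll lower it to the floor.

Call:
step_arm(
  targets=[
    [0,0,-0.6,0,0,0,0.05],
    [0,0,-0.6,0,0,0,0.05],
    [0,0,-0.6,0,0,0,0.05],
    [0,0,-0.4,0,0,0,0.05],
    [0,0,0,0,0,0,0.05],
  ],
)

```text
time: 17.35
position: [0.6387, 0.2511, 0.0156]
tool_rot: [-0.968, -2.987, 0.002]
ft_force: [-0.0, -0.4, -2.3]
grip_width: 0.183
grip_force: 29.9
```

Call:
step_arm(
  targets=[
    [0,0,-0.15,0,0,0,0.05],
    [0,0,-0.1,0,0,0,0.05],
    [0,0,-0.05,0,0,0,0.05],
    [0,0,0,0,0,0,0.05],
    [0,0,0,0,0,0,0.05],
  ],
)

```text
time: 17.77
position: [0.6396, 0.2518, 0.0143]
tool_rot: [0.968, 2.988, 0.0]
ft_force: [-0.2, 0.2, -2.5]
grip_width: 0.179
grip_force: 29.9
```

Call:
step_arm(
  targets=[
    [0,0,-0.1,0,0,0,0.05],
    [0,0,-0.1,0,0,0,0.05],
    [0,0,-0.05,0,0,0,0.05],
    [0,0,0,0,0,0,0.05],
    [0,0,0,0,0,0,0.05],
  ],
)

```text
time: 18.18
position: [0.6394, 0.2516, 0.0115]
tool_rot: [-0.968, -2.989, 0.0]
ft_force: [0.4, 0.2, -3.0]
grip_width: 0.18
grip_force: 29.9
```

Call:
step_arm(
  targets=[
    [0,0,-0.05,0,0,0,0.05],
    [0,0,-0.05,0,0,0,0.05],
    [0,0,0,0,0,0,0.05],
    [0,0,0,0,0,0,0.05],
    [0,0,0,0,0,0,0.05],
  ],
)

```text
time: 18.6
position: [0.6395, 0.2517, 0.0106]
tool_rot: [-0.968, -2.989, -0.0]
ft_force: [-0.4, -1.6, -2.5]
grip_width: 0.179
grip_force: 29.9
```

Almost on the floor; one more millimetre, then release.

Call:
step_arm(
  targets=[
    [0,0,-0.05,0,0,0,0.05],
    [0,0,-0.05,0,0,0,0.05],
    [0,0,0,0,0,0,0.05],
    [0,0,0,0,0,0,0.05],
    [0,0,0,0,0,0,0.05],
  ],
)

```text
time: 19.02
position: [0.6397, 0.2517, 0.0104]
tool_rot: [0.968, 2.988, 0.0]
ft_force: [-2.7, -0.9, 6.2]
grip_width: 0.181
grip_force: 29.9
```

Call:
step_arm(
  targets=[
    [0,0,0,0,0,0,0.3],
    [0,0,0,0,0,0,0.45],
    [0,0,0,0,0,0,0.45],
    [0,0,0,0,0,0,0.45],
    [0,0,0,0,0,0,0.45],
  ],
)

```text
time: 19.43
position: [0.6394, 0.2517, 0.0093]
tool_rot: [-0.968, -2.989, -0.0]
ft_force: [0.4, 0.2, 0.0]
grip_width: 0.426
grip_force: 0.0
```

Call:
step_arm(
  targets=[
    [0,0,0.5,0,0,0,0.45],
    [0,0,1,0,0,0,0.45],
    [0,0,2,0,0,0,0.45],
    [0,0,2.5,0,0,0,0.45],
    [0,0,2.5,0,0,0,0.45],
  ],
)

```text
time: 19.85
position: [0.6393, 0.2517, 0.0961]
tool_rot: [-0.968, -2.989, -0.0]
ft_force: [0.0, 0.5, 0.9]
grip_width: 0.45
grip_force: 0.0
```

Call:
step_arm(
  targets=[
    [-2,0.5,1,0,0,0,0.45],
    [-2,0.5,1,0,0,0,0.45],
    [-2,0.5,1,0,0,0,0.45],
    [-2,0.5,0,0,0,0,0.45],
    [0,0,0,0,0,0,0.45],
  ],
)

```text
time: 20.27
position: [0.5559, 0.2751, 0.1271]
tool_rot: [0.96, 2.991, 0.002]
ft_force: [-0.9, 1.2, -0.6]
grip_width: 0.446
grip_force: 0.0
```

```bash
python3 seat.py 2>/dev/null; python3 - <<'E'
from h import *
s,t,d=grab("scene"); cv2.imwrite("pics/end.png",t[...,::-1]); X=cloud("scene",d)
h=X[(np.hypot(X[...,0]-.64,X[...,1]-.2515)<.04)&(X[...,2]>.064)&(X[...,2]<.08)]; print(cv2.minAreaRect(h[:,:2].astype(np.float32)*1000),np.median(h[:,2]))
E
```

```text
scene 407 collar top z 0.04268145312916809
   nut top 0.036219094205039395
   bar ((549.2592163085938, 21.633411407470703), (16.331186294555664, 35.386966705322266), 7.878671646118164) 0.07169384316403996
wrist 134 collar top z 0.041800555711595494
   nut top 0.03568253938579097
   bar ((546.2271728515625, 24.537199020385742), (15.749292373657227, 35.27017593383789), 7.21450662612915) 0.07156029547059622
top 509 collar top z 0.04094687961738247
   nut top 0.03503726577137868
   bar ((548.7732543945312, 21.80794906616211), (15.902583122253418, 35.92940902709961), 6.796546936035156) 0.07069882995650169
((638.4295043945312, 252.7726287841797), (16.04890251159668, 38.65142059326172), 53.84418487548828) 0.07182871956641235
```

View pics/end.png

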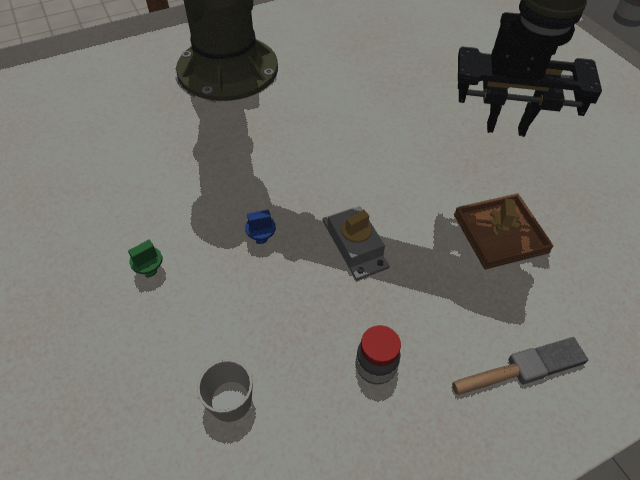

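The final picture shows the round-collar screw seated on the nut at (357,225), its collar 6 mm above the block top. The notched screw stands in the tray at (503,215), the arm is clear, and the blue and green look-alikes are where they were.

```bash
python3 -c "
from bench import ctrl
print(ctrl.close_job())"
```

```text
the job is handed in; nothing more can be done
None
```

Job handed in: the right-hand screw is wound into the nut with its collar down on the block, and the left-hand screw stands in the tray; the robot clock read about 20 s (limit 61 s).

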